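# Seat the reference probe in the dry-bath heater and start the check

## Robot

A 6-joint arm with a two-finger parallel gripper is mounted at the origin on the work surface. World frame = base frame: x ahead of the robot, y to its left, z up, the work surface at z = 0. Lengths are in m, angles in rad, forces in N, time in s.
With the tool pointing down it reaches from about 0.425 to 0.925 m from the base axis. Payload 12.5 kg.
Tool frame: the origin (TCP) lies midway between the tips of the shut fingers; the grasp point (between the pads) lies 19 mm behind it; z points along the fingers, y is the line along which they close (so a half turn about z gives the same grasp; the last joint's range is limited). The gripper opens to 85 mm and grips with 20 to 120 N. Pads are 22 mm wide; open, the fingers measure 114 mm over their backs; the gripper's body (76 mm by 85 mm) begins 54 mm behind the grasp point. The pads swing forward as they close: fully open they stand 13 mm farther back than shut.
Start: joints at [1.039, 0.491, 1.559, -0, 1.092, -0.106], TCP at [0.258, 0.569, 0.231] pointing down, gripper open.
Joint ranges: [-3.1, 3.1], [-0.84, 2.19], [0.05, 2.79], [-1.13, 4.28], [0.06, 2.93], [-2.69, 2.69]. Speed limits (rad/s): [2.22, 2.22, 2.79, 3.14, 3.14, 3.14].

## Interface

Orientations are given as a 3x3 rotation matrix whose columns are the frame's x, y, z axes.
In Python, from cell import arm, snapshot gives the robot as it stands.
- The arm moves only by the tool send_rows, never from a script. Its argument "rows" is a list of rows, each a list of 7 numbers: the shift along the tool's x, y, z as a fraction of full scale, then the turn, a rotation vector about the tool's x, y, z as a fraction of full scale, then the closure, from -1 (fully open) to 1 (shut). In form: [[x, y, z, rx, ry, rz, jaw], ...]. A call has 1 to 5 rows; each row is the pose to reach, as a shift and turn from the pose commanded when the call began, along the tool's axes at that moment; what a row does not reach only later rows make up. Full scale, the value 1, is 300 mm for a shift and 45 degrees for a turn. A row lasts 1/8 s, in which the tool goes at most 62.5 mm and 10.7 degrees, less where a joint would pass 70% of its speed; a pose out of reach is approached as far as the arm can. A call with a number of a shift or a turn outside -1 to 1 is refused whole. A call with a gripper value outside its range is refused whole. The fingers move at their own pace and stop on an object; "force" is the grip in N (left out, the last holds). Time passes only in rows, so rows that repeat a pose let the fingers close. It gives the time, the measured TCP pose, the force, the opening and the grip force at its end, in the units of the state.
- arm.observe(): the state, without advancing time (a new reading comes with each control period).
- snapshot(name): name is "side" or "top" or "wrist"; returns a dict with "frame" (480x640x3 uint8, red, green, blue), "mtx" (3x3 intrinsics, pixels), "eye" and "attitude" of the camera in the world; the wrist camera has in their place "hand_eye" (4x4, takes a point from camera to tool coordinates, whose origin is the TCP and whose axes are the flange's). Camera axes: x right, y down, z forward; pixel columns grow to the right and rows downward; lengths in m; the calibration is good to about 2 mm. A picture is of the moment at which its call begins: read the wrist's pose just before it. There is no depth.
- arm.sign_off(): hands the job in; it is judged then, once.
The state is a dict: "time": time; "q": joint angles; "qvel": joint speeds; "tau": joint torques, N m; "position": TCP position; "ee_rot": TCP orientation; "force": force on the tool from outside, world axes, zero at the start; "torque": the same for the moment, N m; "finger_gap": finger opening in m; "finger_force": force on a finger pad.
Only numpy, scipy, OpenCV 4.12 (cv2) and the standard library are available. Lean on these libraries where they do the work, as an engineer would, in place of code of your own. Each camera call takes 0.05 s, during which the arm holds its last target. There are 200 camera calls.

## Task

Take the red-handled temperature probe out of the blue stand and push it fully home in the well of the aluminium block in the white heater, so that its handle sits flat on the block, and let go of it. Then press the green button on the heater down to start the check, leaving the probe home. Leave the other two probes in the stand undisturbed.

Things in the scene. Friction and masses are not known exactly. Their poses are not given: they have to be found in the camera images.
- red_probe: Wireless reference temperature probe, 60 g, standing in one of the stand's three holes: round steel stem 7 mm in diameter and 50 mm long with a bevelled tip, below a square red handle 20 x 20 mm and 60 mm tall. Origin at the tip of the stem; z runs up along the stem to the handle, x and y square to the handle's flat sides. The handle spans z = 50 to 110 mm.
- red_probe_tip (a point): The tip of the red probe's stem (its lower end).
- red_probe_grip (a point): A point on the axis of the red handle, 88 mm above the tip, a good height to grip; grip across two flat sides.
- grey_probe: Wireless temperature probe just like the red one but with a grey handle; it stays in the stand. Origin at the tip of its stem, z up along the stem.
- yellow_probe: Wireless temperature probe just like the red one but with a yellow handle; it stays in the stand. Origin at the tip of its stem, z up along the stem.
- stand: Fixed blue probe stand, a block 190 (x) x 60 (y) x 55 mm tall with three loose 10 mm through holes on its x axis at x = -62, 0 and +62 mm. Origin at the centre of its underside. The probes' handles rest on its top.
- heater: Fixed white dry-bath heater, 160 (x) x 320 (y) x 60 mm; origin at the centre of its underside, z up. A channel along its y axis at x = 0 holds an aluminium well block, seen between y = -50 and 50 mm; grey hoods 66 mm high cover it beyond. A console 80 mm high stands at y = -160 to -94 mm. A probe fully home has its tip 10 mm above this origin's level.
- block_mid (a point): Fixed point of the heater: middle of the open length of the block's flat top, 60 mm above the heater's origin. The block's one vertical well (8.5 mm across, 1.5 mm bevel, 58 mm deep, between two red marks 13 mm either side in x) is at x = 0 but anywhere from y = -22 to 22 mm of here, where the block was clamped: not reported, find it by eye or touch.
- start_button_top (a point): Centre of the top face of the round green start button, 26 mm across, on the heater's console at x = 18, y = -127 mm; it is pressed straight down.
- start_button (a joint): Travel of the start button in m: 0 when up, 0.006 fully down (about 5 N); springs back when released.
Things that resemble listed ones, but are neither listed nor needed, are in the scene too. Of the things that look like the red_probe, the smallest one is meant.

How it is judged:
On the way, in this order (a step that is already met when the one before it is completed fails the run):
1. the red probe is fully home in the well and released (z of red_probe_tip in the frame of heater between 0.004 and 0.013 m and x of red_probe_tip in the frame of heater between -0.005 and 0.005 m and y of red_probe_tip in the frame of heater between -0.028 and 0.028 m and angle between the z axis of red_probe and the z axis of heater, either way round below 0.08 rad and contact force between the fingers and red_probe below 0.2 N), for 0.2 s.
2. the green button is pressed down (value of joint start_button above 0.004 m), for 0.03 s.
At the end, for the whole second after the job is handed in: The red probe stands in the heater's well, its tip no more than 3 mm short of fully home (tip below 13 mm above the heater's origin level), upright to the heater within 0.08 rad, released and at rest, and the green button, pressed at least 4 mm after the probe was home, has sprung back up (all of step 1 and linear speed of red_probe below 0.02 m/s and value of joint start_button below 0.002 m); the robot touches nothing.
It fails at once if the grey probe is moved more than 15 mm (distance of grey_probe from where it was at the start of the episode above 0.015 m).
It fails at once if the yellow probe is moved more than 15 mm (distance of yellow_probe from where it was at the start of the episode above 0.015 m).
It also fails if it takes over 56 s, if anything falls off the work surface, if the arm or the gripper's body presses on something with over 40 N, if the wrist force passes 120 N, or if a joint passes its speed limit or range.

## Working session

There is one attempt and no reset: what is moved stays moved. The work goes in short steps, Python scripts to look and compute and a tool call to move; the robot and the scene stay as the last step left them, time stands still between calls to the robot, and variables do not carry over. Pictures are saved under pics/ and viewed, at most 10 in all, crops included, and the job is handed in when it is done.

Besides the shell and the picture viewer there is one more tool, called after "Emit:" as name(argument=value, ...) on one line, values as JSON. send_rows: Moves the arm, as the interface text tells. Its arguments: {"type":"object","properties":{"rows":{"type":"array","items":{"type":"array","items":{"type":"number","minimum":-1,"maximum":1}}},"force":{"type":"number"}},"required":["rows"]}

```bash
ls; mkdir -p pics; cat > h.py <<'E'
import numpy as np, cv2, pickle
from cell import arm, snapshot
def cam(name):
    s=arm.observe(); d=snapshot(name)
    if 'hand_eye' in d:
        T=np.eye(4);T[:3,:3]=s['ee_rot'];T[:3,3]=s['position'];W=T@np.array(d['hand_eye'])
        d['eye']=W[:3,3];d['attitude']=W[:3,:3]
    d['eye']=np.array(d['eye']);d['attitude']=np.array(d['attitude']);d['mtx']=np.array(d['mtx'])
    return d
def ray(d,u,v):
    r=d['attitude']@np.linalg.inv(d['mtx'])@[u,v,1.]; return r/np.linalg.norm(r)
def onz(d,u,v,z):
    r=ray(d,u,v); return d['eye']+r*(z-d['eye'][2])/r[2]
def proj(d,p):
    c=d['mtx']@(d['attitude'].T@(np.array(p)-d['eye'])); return c[:2]/c[2]
def tri(views):
    A=np.zeros((3,3));b=np.zeros(3)
    for d,u,v in views:
        r=ray(d,u,v);P=np.eye(3)-np.outer(r,r);A+=P;b+=P@d['eye']
    p=np.linalg.solve(A,b); return p,[np.linalg.norm((np.eye(3)-np.outer(ray(d,u,v),ray(d,u,v)))@(p-d['eye'])) for d,u,v in views]
def save(d,f): cv2.imwrite('pics/'+f,d['frame'][:,:,::-1]); pickle.dump(d,open('pics/'+f+'.pkl','wb'))
def load(f): return pickle.load(open('pics/'+f+'.pkl','rb'))
E
python3 - <<'E'
from h import *
for n in ['top','side']:
    d=cam(n);save(d,n+'0.png');print(n,d['eye'],d['attitude'].round(3).tolist(),d['mtx'][0,0])
s=arm.observe();print(s['time'],s['position'],s['ee_rot'],s['force'])
E
```

```text
pics
top [0.418652   0.04207402 0.84946618] [[-0.005, -0.985, 0.171], [-1.0, 0.002, -0.016], [0.015, -0.171, -0.985]] 476.14384799935596
side [0.17091611 0.40970176 0.58761104] [[-0.71, -0.485, 0.511], [-0.704, 0.478, -0.524], [0.01, -0.732, -0.681]] 450.3306424479313
0.1 [0.25801815 0.5690274  0.23078259] [[-9.10706512e-01  4.13053694e-01 -5.42751425e-04]
 [ 4.13054028e-01  9.10706116e-01 -8.60520779e-04]
 [ 1.38845756e-04 -1.00786754e-03 -9.99999482e-01]] [ 0.33231027  0.52111747 -0.4100728 ]
```

View pics/top0.png

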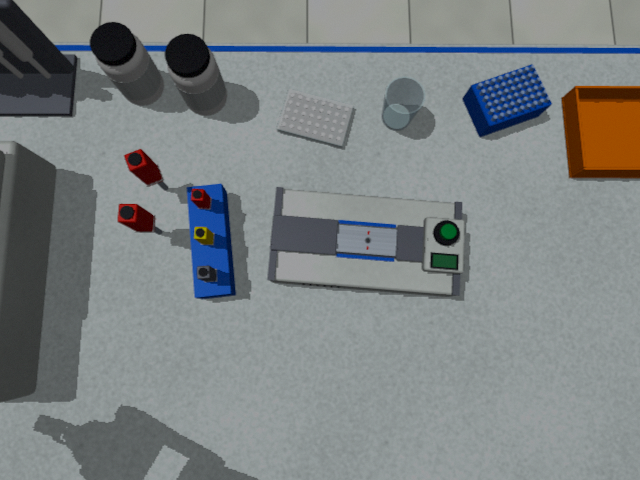

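View pics/side0.png

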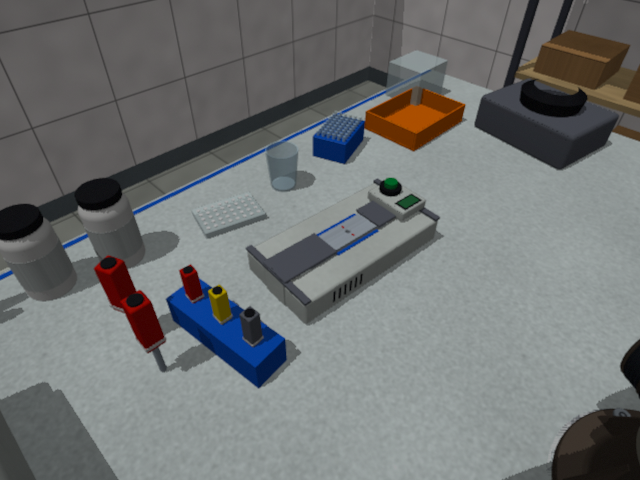

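Top view: red things at (201,197) in the blue stand, (142,167) and (136,217), both larger and outside the stand. Side view: the same three at (190,283), (113,280) and (142,320). By the description the target is the smallest, the one in the stand at top (201,197). I'll check it in one close crop.

```bash
python3 - <<'E'
from h import *
t=load('top0.png')['frame'];s=load('side0.png')['frame']
a=cv2.resize(t[140:310,110:250],None,fx=3.4,fy=3.4,interpolation=cv2.INTER_CUBIC)
b=cv2.resize(s[245:395,85:295],None,fx=1.5,fy=1.5,interpolation=cv2.INTER_CUBIC)
c=cv2.resize(t[180:300,265:470],None,fx=1.5,fy=1.5,interpolation=cv2.INTER_CUBIC)
im=np.zeros((600,800,3),np.uint8);im[:a.shape[0],:a.shape[1]]=a
im[:b.shape[0],480:480+b.shape[1]]=b;im[300:300+c.shape[0],480:480+c.shape[1]]=c
cv2.imwrite('pics/crop.png',im[:,:,::-1])
# masks
for n in['top','side']:
    d=load(n+'0.png');h=cv2.cvtColor(d['frame'],cv2.COLOR_RGB2HSV)
    for nm,m in dict(red=((h[...,0]<8)|(h[...,0]>172))&(h[...,1]>150)&(h[...,2]>60),yel=(h[...,0]>20)&(h[...,0]<33)&(h[...,1]>140),grn=(h[...,0]>45)&(h[...,0]<85)&(h[...,1]>120),blue=(h[...,0]>105)&(h[...,0]<130)&(h[...,1]>150)).items():
        k,l,st,c=cv2.connectedComponentsWithStats(m.astype(np.uint8))
        for i in range(1,k):
            if st[i,4]>3: print(n,nm,st[i].tolist(),c[i].round(1))
E
```

```text
top red [125, 149, 23, 22, 200] [136.6 160.5]
top red [151, 160, 6, 6, 6] [153.5 162.5]
top red [191, 189, 14, 12, 92] [197.8 194.9]
top red [118, 204, 20, 19, 215] [128.5 213.6]
top red [152, 225, 1, 4, 4] [152.  226.5]
top yel [194, 227, 19, 17, 211] [204.3 235.7]
top grn [439, 223, 19, 18, 241] [447.7 231.3]
top grn [432, 254, 25, 15, 318] [444.1 260.7]
top blue [55, 45, 37, 6, 201] [73.  47.5]
top blue [144, 46, 23, 5, 106] [155.5  47.9]
top blue [207, 46, 433, 7, 2185] [422.9  49.2]
top blue [124, 57, 2, 3, 4] [124.8  58.2]
top blue [527, 65, 5, 3, 9] [529.   65.9]
top blue [521, 67, 4, 4, 9] [522.8  68.2]
top blue [463, 68, 88, 68, 2579] [502.6 104.3]
top blue [515, 70, 3, 3, 7] [516.   70.7]
top blue [507, 72, 5, 3, 9] [509.2  72.9]
top blue [501, 74, 4, 4, 9] [502.8  75.2]
top blue [488, 78, 4, 4, 9] [489.7  79.7]
top blue [187, 184, 48, 114, 3463] [212.2 243.4]
top blue [339, 220, 57, 8, 189] [366.9 223.6]
top blue [336, 253, 58, 8, 194] [364.8 256.8]
side red [106, 256, 5, 2, 9] [107.8 256.4]
side red [94, 258, 70, 90, 2053] [130.4 304.5]
side red [180, 265, 22, 35, 422] [191.1 283.5]
side red [130, 284, 3, 5, 6] [131.2 285.8]
side red [126, 286, 4, 4, 9] [127.  287.2]
side red [128, 290, 2, 2, 4] [128.5 290.5]
side yel [208, 285, 23, 36, 477] [219.7 303.6]
side grn [383, 178, 16, 12, 143] [390.6 183.5]
side grn [397, 195, 22, 14, 159] [407.9 201.3]
side blue [342, 91, 44, 22, 92] [363.3 101.7]
side blue [277, 119, 51, 25, 111] [303.  130.8]
side blue [314, 121, 50, 43, 1111] [337.9 144.9]
side blue [267, 144, 9, 5, 13] [271.1 146.1]
side blue [133, 149, 132, 66, 391] [195.6 182.7]
side blue [317, 214, 38, 22, 70] [335.2 224.6]
side blue [337, 229, 41, 26, 135] [356.6 241.8]
side blue [63, 234, 25, 15, 92] [ 74.6 241. ]
side blue [0, 271, 13, 9, 52] [  5.4 274.5]
side blue [167, 279, 119, 109, 4843] [228.9 336.4]
```

View pics/crop.png

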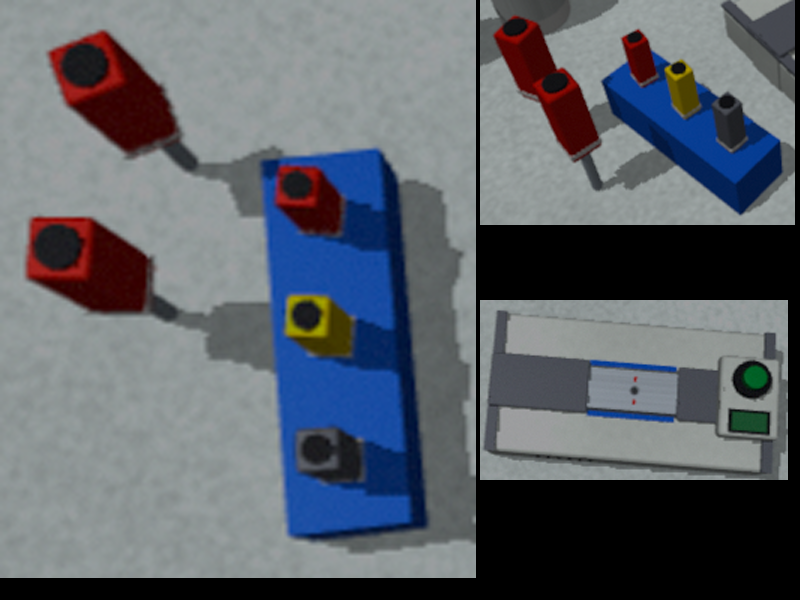

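The crop confirms it: the small red probe in the stand has its cap at top (197.4,194.4) and side (188.3,269). The two larger ones stand outside it. The well is visible between its red marks at top (367.7,240). Triangulating these now.

```bash
python3 - <<'E'
from h import *
t=load('top0.png');s=load('side0.png')
P={'red':((197.4,194.4),(188.3,269)),'yel':((200.3,232.8),(217.5,290.3)),'grey':((203.5,271.8),(250,312.7)),'btn':((447.7,231.3),(390.6,183.5)),'well':((367.7,240),(348,231)),
 'bigA':((135,159),(108.5,263)),'bigB':((127,213),(135,300))}
for k,(a,b) in P.items():
    p,e=tri([(t,*a),(s,*b)]);print(k,p.round(4),np.round(e,4),'R',np.hypot(*p[:2]).round(3))
# red marks & hole in top
f=t['frame'][215:265,335:400].astype(int)
m=(f[...,0]-f[...,1]>40); print('marks',(np.argwhere(m)+[215,335])[:, ::-1].tolist())
g=f.sum(2);print((np.argwhere((g<230)&(np.arange(50)[:,None]>17)&(np.arange(50)[:,None]<33)&(np.arange(65)[None]<55))+[215,335])[:, ::-1].tolist())
for u,v in((367.5,233),(367.7,240),(367,247)):print(onz(t,u,v,.06).round(4))
# stand blue: top outline
h=cv2.cvtColor(t['frame'],cv2.COLOR_RGB2HSV);h2=(h[...,0]>105)&(h[...,0]<130)&(h[...,1]>150)
for z,cs in((.055,((187.5,186.5),(221,184),(231,297),(196,297.5))),):
    for c in cs: print('stand',onz(t,*c,z).round(4))
for c in((339.,222),(396,227),(336,255),(393,260)):print('strip',onz(t,*c,.06).round(4))
E
```

```text
red [0.617  0.2208 0.1161] [0.0002 0.0002] R 0.655
yel [0.5555 0.2143 0.1147] [0.0001 0.0001] R 0.595
grey [0.4941 0.207  0.1142] [0.0004 0.0004] R 0.536
btn [ 0.5607 -0.1805  0.0942] [0.0004 0.0004] R 0.589
well [ 0.5526 -0.0548  0.0586] [0.0006 0.0006] R 0.555
bigA [0.6608 0.3064 0.1581] [0.0002 0.0002] R 0.728
bigB [0.5774 0.3131 0.1588] [0.0001 0.0001] R 0.657
marks [[368, 231], [369, 231], [368, 232], [369, 232], [368, 233], [368, 234], [367, 246], [367, 247], [368, 247], [367, 248], [368, 248], [367, 249]]
[[336, 233], [368, 233], [336, 234], [335, 235], [336, 235], [336, 236], [336, 237], [336, 238], [367, 238], [368, 238], [335, 239], [336, 239], [366, 239], [367, 239], [368, 239], [369, 239], [335, 240], [336, 240], [366, 240], [367, 240], [368, 240], [369, 240], [335, 241], [336, 241], [366, 241], [367, 241], [368, 241], [369, 241], [335, 242], [336, 242], [367, 242], [368, 242], [335, 243], [336, 243], [335, 244], [336, 244], [335, 245], [335, 246], [335, 247]]
[ 0.5649 -0.0542  0.06  ]
[ 0.5529 -0.0542  0.06  ]
[ 0.5409 -0.0528  0.06  ]
stand [0.6478 0.2533 0.055 ]
stand [0.6522 0.1961 0.055 ]
stand [0.4586 0.1738 0.055 ]
stand [0.4581 0.2314 0.055 ]
strip [ 0.5839 -0.0062  0.06  ]
strip [ 0.5751 -0.1028  0.06  ]
strip [ 5.275e-01 -5.000e-04  6.000e-02]
strip [ 0.5188 -0.0959  0.06  ]
```

```bash
python3 - <<'E'
from h import *
t=load('top0.png');s=load('side0.png')
print(proj(t,[.258,.569,.231]),proj(s,[.258,.569,.231]))
for z in(0,.1,.2,.3):
    print(z,[onz(t,*c,z)[:2].round(3).tolist() for c in((15,143),(55,165),(40,400),(2,398))],[proj(s,onz(t,*c,z)).round().tolist() for c in((15,143),(55,165),(40,400),(82,150))])
d=snapshot('wrist');print(np.array(d['hand_eye']).round(3))
w=d['frame'];A=np.zeros((480,800,3),np.uint8);A[:,:400]=cv2.resize(w,(400,300))[:,:].repeat(1,0)[:480] if 0 else 0
A[:300,:400]=cv2.resize(w,(400,300));A[:480,420:800]=cv2.resize(s['frame'][330:480,0:130],(380,480))
cv2.imwrite('pics/w0.png',A[:,:,::-1])
E
```

```text
[-126.49059186  458.71071565] [-73.31306567 894.32481332]
0 [[0.747, 0.591], [0.705, 0.513], [0.289, 0.501], [0.293, 0.566]] [[-88.0, 420.0], [-14.0, 403.0], [150.0, 697.0], [14.0, 368.0]]
0.1 [[0.709, 0.526], [0.671, 0.458], [0.304, 0.447], [0.308, 0.504]] [[-68.0, 368.0], [4.0, 352.0], [170.0, 609.0], [31.0, 321.0]]
0.2 [[0.67, 0.461], [0.637, 0.402], [0.32, 0.393], [0.322, 0.442]] [[-42.0, 303.0], [26.0, 290.0], [193.0, 506.0], [50.0, 264.0]]
0.3 [[0.631, 0.397], [0.604, 0.347], [0.335, 0.339], [0.337, 0.381]] [[-11.0, 223.0], [53.0, 213.0], [220.0, 381.0], [75.0, 192.0]]
[[ 0.001 -0.952 -0.305  0.078]
 [ 1.     0.001 -0.001 -0.   ]
 [ 0.001 -0.305  0.952 -0.142]
 [ 0.     0.     0.     1.   ]]
```

View pics/w0.png

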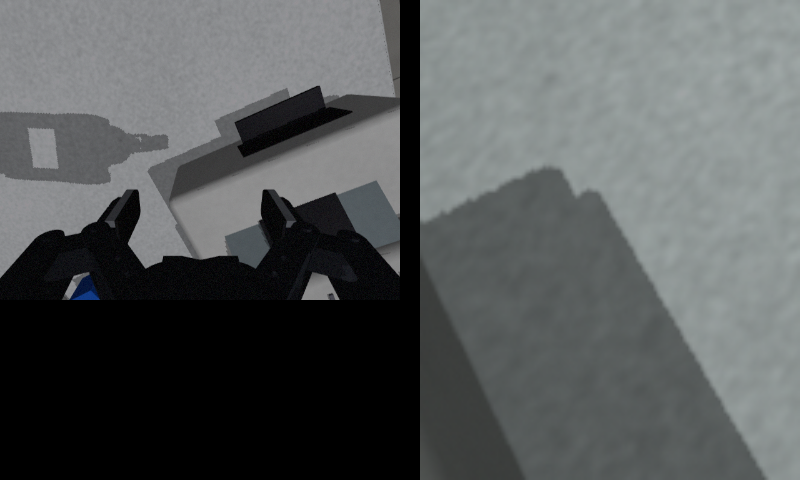

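The box beside the arm reaches about z = 0.12, and the hand is above it at 0.23. I'll lift and swing away toward the stand.

Emit:
send_rows(rows=[[-0.1,0,-0.167,0,0,0,-1],[-0.3,-0.1,-0.167,0,0,-0.17,-1],[-0.5,-0.18,-0.167,0,0,-0.34,-1],[-0.7,-0.25,-0.167,0,0,-0.34,-1],[-0.786,-0.28,-0.167,0,0,-0.34,-1]])

```text
time: 0.78
position: [0.4399, 0.3932, 0.2813]
ee_rot: [[-0.987, 0.16, -0.0], [0.16, 0.987, -0.0], [-0.0, -0.0, -1.0]]
force: [-0.6, 0.2, -0.2]
finger_gap: 0.0858
finger_force: 0.0
```

```bash
cat >> h.py <<'E'
def go(p,yaw_y=None):
    s=arm.observe();R=np.array(s['ee_rot']);d=R.T@(np.array(p)-s['position'])
    print('t',s['time'],'pos',np.round(s['position'],4),'F',np.round(s['force'],2),'gap',s['finger_gap'])
    print('shift',(d/.3).round(4))
    if yaw_y is not None:
        from scipy.spatial.transform import Rotation as Ro
        a=np.deg2rad(yaw_y);y=np.array([np.cos(a),np.sin(a),0]);z=np.array([0,0,-1.]);W=np.stack([np.cross(y,z),y,z],1)
        print('turn',(Ro.from_matrix(R.T@W).as_rotvec()/np.deg2rad(45)).round(4))
E
python3 -c "
from h import *
go([.617,.2208,.26],96.4)"
```

```text
t 0.775 pos [0.4399 0.3932 0.2813] F [-0.55  0.23 -0.17] gap 0.08582889430698372
shift [-0.6746 -0.4728  0.0713]
turn [-2.000e-04 -0.000e+00 -3.467e-01]
```

Emit:
send_rows(rows=[[-0.16,-0.11,0.07,0,0,-0.17,-0.3],[-0.32,-0.22,0.07,0,0,-0.347,-0.3],[-0.5,-0.35,0.07,0,0,-0.347,-0.3],[-0.675,-0.473,0.07,0,0,-0.347,-0.3],[-0.675,-0.473,0.07,0,0,-0.347,-0.3]])

```text
time: 1.4
position: [0.6179, 0.22, 0.2595]
ee_rot: [[-0.994, -0.109, -0.001], [-0.109, 0.994, -0.0], [0.001, -0.0, -1.0]]
force: [-0.2, 0.9, -0.2]
finger_gap: 0.0551
finger_force: 0.0
```

Emit:
send_rows(rows=[[0,0,0,0,0,0,-0.3],[0,0,0,0,0,0,-0.3]])

```text
time: 1.65
position: [0.6148, 0.2243, 0.2605]
ee_rot: [[-0.993, -0.115, -0.0], [-0.115, 0.993, 0.0], [0.0, 0.0, -1.0]]
force: [0.3, 0.8, 0.6]
finger_gap: 0.0558
finger_force: 0.0
```

```bash
python3 - <<'E'
from h import *
d=cam('wrist');save(d,'w1.png');go([.617,.2208,.26],96.4);print(proj(d,[.617,.2208,.11]))
E
```

```text
t 1.7 pos [0.6148 0.2244 0.2606] F [ 0.17 -0.32 -0.64] gap 0.05575451039993445
shift [-0.0058 -0.0128  0.0022]
turn [0.0002 0.0001 0.0048]
[317.10829745 226.20797179]
```

View pics/w1.png

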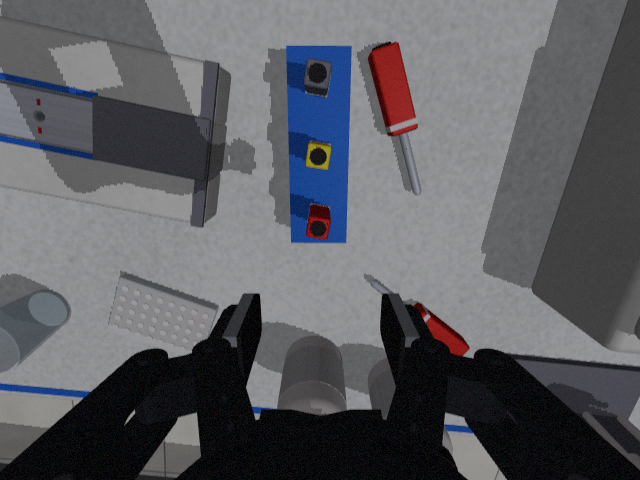

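Wrist view: the red cap is at (318,229) and the handle sides follow the stand. The two big red probes lie across (390,90) and (440,330). I'll check where they are now and whether they are near the fingers.

```bash
python3 - <<'E'
from h import *
t=load('top0.png');s=load('side0.png');w=load('w1.png')
def T(n,*v):
    p,e=tri(v);print(n,p.round(4),np.round(e,4));return p
T('red ts',(t,197.4,194.4),(s,188.3,269));T('red tw',(t,197.4,194.4),(w,318,229));T('red3',(t,197.4,194.4),(s,188.3,269),(w,318,229))
T('yel3',(t,200.3,232.8),(s,217.5,290.3),(w,318.5,156.5));T('grey3',(t,203.5,271.8),(s,250,312.7),(w,318,73))
a=T('A top',(t,135,159),(s,108.5,263));b=T('B top',(t,127,213),(s,135,300))
print(proj(w,a),proj(w,b))
T('B tip ts',(t,161.5,232),(s,163,370));
t2=cam('top');save(t2,'top1.png')
# edges of red handle in wrist
h=cv2.cvtColor(w['frame'],cv2.COLOR_RGB2HSV);m=(((h[...,0]<8)|(h[...,0]>172))&(h[...,1]>130)&(h[...,2]>60)).astype(np.uint8)
k,l,st,c=cv2.connectedComponentsWithStats(m)
for i in range(1,k):
    if st[i,4]>30: print(st[i],c[i].round(1),cv2.minAreaRect(np.argwhere(l==i)[:,::-1].astype(np.float32)))
W=w['frame'][20:270,240:500];T2=t2['frame'][130:310,90:350]
A=np.zeros((600,800,3),np.uint8);A[:500,:520]=cv2.resize(W,(520,500),interpolation=cv2.INTER_CUBIC);A[400:594,520:800]=cv2.resize(T2,(280,194))
cv2.imwrite('pics/c2.png',A[:,:,::-1])
E
```

```text
red ts [0.617  0.2208 0.1161] [0.0002 0.0002]
red tw [0.6184 0.2218 0.1127] [0.0003 0.0003]
red3 [0.6174 0.2211 0.116 ] [0.0002 0.0006 0.0008]
yel3 [0.5557 0.2146 0.1145] [0.0001 0.0005 0.0006]
grey3 [0.4938 0.2072 0.1148] [0.0006 0.0004 0.0005]
A top [0.6608 0.3064 0.1581] [0.0002 0.0002]
B top [0.5774 0.3131 0.1588] [0.0001 0.0001]
[415.04681839 305.26033611] [446.95863114 206.06294123]
B tip ts [ 0.58    0.3131 -0.0033] [0.0011 0.0011]
[ 371   43   44   83 2222] [392.6  83.3] ((391.9820861816406, 83.86552429199219), (79.64279174804688, 31.07046890258789), 77.98851776123047)
[389 124  29  12 117] [403.4 130.2] ((402.9419860839844, 130.31857299804688), (4.685926914215088, 29.41085433959961), 72.25532531738281)
[306 212  25  27 283] [317.8 225.6] ((317.6730651855469, 225.63461303710938), (22.35723876953125, 23.730051040649414), 11.309932708740234)
[418 307   8  11  38] [422.2 312.1] ((422.2327575683594, 311.0431213378906), (10.767128944396973, 5.1209516525268555), 66.80140686035156)
[425 315  44  41 707] [446.7 337. ] ((445.939697265625, 336.0350341796875), (50.2391357421875, 18.745946884155273), 41.423667907714844)
```

View pics/c2.png

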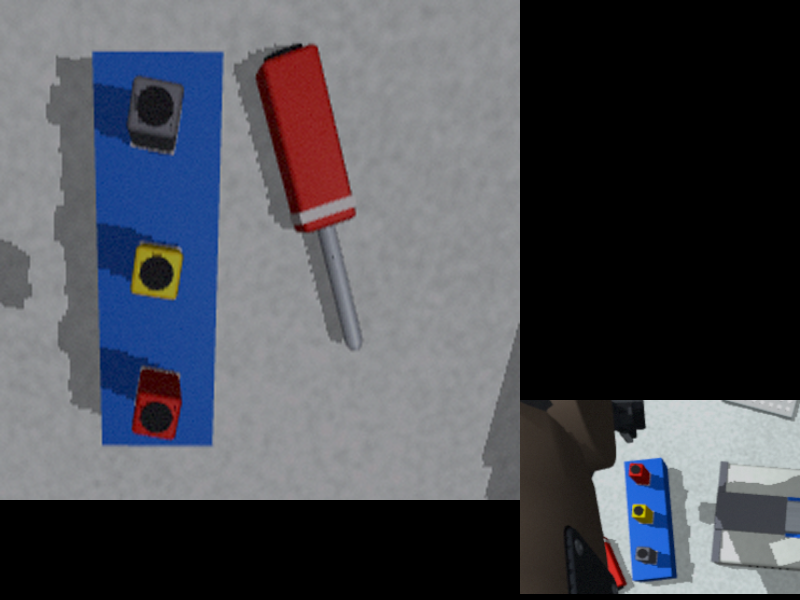

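The big red probes were free-standing and have toppled. They now lie low on the table, clear of the fingers. The red target is unchanged, with its handle turned about 8° to the tool, so its y is near 89°. I'll align and descend.

```bash
python3 -c "
from h import *
go([.6177,.2213,.135],89);go([.6177,.2213,.075])"
```

```text
t 1.75 pos [0.6149 0.2244 0.2607] F [ 0.75 -0.89  0.11] gap 0.055249412554739766
shift [-0.008  -0.0114  0.419 ]
turn [0.0003 0.0002 0.1692]
t 1.75 pos [0.6149 0.2244 0.2607] F [ 0.75 -0.89  0.11] gap 0.055249412554739766
shift [-0.008  -0.0114  0.619 ]
```

Emit:
send_rows(rows=[[-0.008,-0.0114,0.15,0,0,0.169,-0.3],[-0.008,-0.0114,0.3,0,0,0.169,-0.3],[-0.008,-0.0114,0.4,0,0,0.169,-0.3],[-0.008,-0.0114,0.42,0,0,0.169,-0.3],[-0.008,-0.0114,0.42,0,0,0.169,-0.3]])

```text
time: 2.38
position: [0.6186, 0.2206, 0.1352]
ee_rot: [[-1.0, 0.018, 0.001], [0.018, 1.0, 0.0], [-0.001, 0.0, -1.0]]
force: [-0.2, 0.2, 1.2]
finger_gap: 0.0555
finger_force: 0.0
```

```bash
python3 -c "
from h import *
go([.6177,.2213,.075],89)
d=cam('wrist');h=cv2.cvtColor(d['frame'],cv2.COLOR_RGB2HSV);m=(((h[...,0]<8)|(h[...,0]>172))&(h[...,1]>130)&(h[...,2]>60)).astype(np.uint8)
k,l,st,c=cv2.connectedComponentsWithStats(m)
for i in range(1,k):
    if st[i,4]>100: print(st[i],c[i].round(1),cv2.minAreaRect(np.argwhere(l==i)[:,::-1].astype(np.float32)))
print(proj(d,[.6177,.2213,.115]))
cv2.imwrite('pics/w2.png',d['frame'][:,:,::-1])"
```

```text
t 2.375 pos [0.6186 0.2206 0.1352] F [-0.23  0.18  1.22] gap 0.055484420371159554
shift [0.0032 0.0021 0.2007]
turn [ 0.0004  0.001  -0.0011]
[ 371    0   81  105 4723] [413.5  46.1] ((411.1027526855469, 44.27398681640625), (109.66755676269531, 55.24342346191406), 69.44395446777344)
[415  93  42  24 308] [436.8 105.4] ((435.800048828125, 106.10001373291016), (7.155416965484619, 46.06299591064453), 63.43495178222656)
[305 260  38  41 709] [322.9 280.1] ((323.4261474609375, 280.3292541503906), (36.38833236694336, 38.884483337402344), 3.1798300743103027)
[322.64937653 285.59957323]
```

View pics/w2.png

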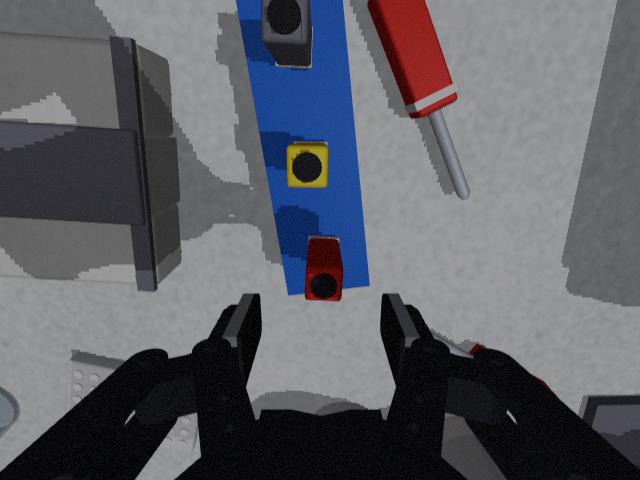

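The handle is square to the jaws, with the cap at (323,286) against a prediction of (322.6,285.6). Descend and close.

Emit:
send_rows(rows=[[0.001,0.001,0.1,0,0,0,-0.3],[0.001,0.001,0.18,0,0,0,-0.3],[0.001,0.001,0.2,0,0,0,-0.3],[0.001,0.001,0.2,0,0,0,-0.3],[0.001,0.001,0.2,0,0,0,-0.3]])

```text
time: 3.05
position: [0.6188, 0.2206, 0.0758]
ee_rot: [[-1.0, 0.019, 0.002], [0.019, 1.0, 0.001], [-0.002, 0.001, -1.0]]
force: [-0.1, -0.9, 0.4]
finger_gap: 0.0558
finger_force: 0.0
```

Emit:
send_rows(rows=[[0,0,0,0,0,0,1],[0,0,0,0,0,0,1],[0,0,0,0,0,0,1],[0,0,0,0,0,0,1],[0,0,0,0,0,0,1]], force=40)

```text
time: 3.68
position: [0.6184, 0.2205, 0.0749]
ee_rot: [[-1.0, 0.019, 0.001], [0.019, 1.0, 0.0], [-0.001, 0.0, -1.0]]
force: [-1.8, 0.1, 5.4]
finger_gap: 0.0195
finger_force: 41.5
```

Emit:
send_rows(rows=[[0,0,-0.1,0,0,0,1],[0,0,-0.22,0,0,0,1],[0,0,-0.36,0,0,0,1],[0,0,-0.5,0,0,0,1],[0,0,-0.5,0,0,0,1]])

```text
time: 4.3
position: [0.6192, 0.2206, 0.2277]
ee_rot: [[-1.0, 0.019, 0.005], [0.019, 1.0, 0.001], [-0.005, 0.001, -1.0]]
force: [-0.2, -0.0, -1.0]
finger_gap: 0.0197
finger_force: 41.0
```

```bash
python3 - <<'E'
from h import *
# heater frame from first top view; well from both views
t=load('top0.png');w=load('w1.png');s=load('side0.png')
f=w['frame'].astype(int);m=(f[...,0]-f[...,1]>40);m[:,100:]=0
k,l,st,c=cv2.connectedComponentsWithStats(m.astype(np.uint8));print([(st[i].tolist(),c[i].round(1).tolist()) for i in range(1,k) if st[i,4]>2])
for u,v in((38.5,101.5),(40,116),(40,130.5)):print('w',onz(w,u,v,.06).round(4))
for u,v in((368.3,232.3),(367.5,240),(367.3,248)):print('t',onz(t,u,v,.06).round(4))
print(tri([(t,367.5,240),(w,40,116)]))
go([.46,.08,.235],86.4)
d=cam('side');save(d,'side2.png');d=cam('wrist');save(d,'w3.png')
E
```

```text
[([37, 99, 3, 6, 18], [38.0, 101.5]), ([38, 127, 4, 7, 19], [39.2, 130.2])]
w [ 0.5398 -0.0535  0.06  ]
w [ 0.5528 -0.0539  0.06  ]
w [ 0.5663 -0.0557  0.06  ]
t [ 0.5661 -0.0556  0.06  ]
t [ 0.5529 -0.0539  0.06  ]
t [ 0.5392 -0.0533  0.06  ]
(array([ 0.55284658, -0.05390648,  0.05995115]), [np.float64(2.994905802530524e-05), np.float64(2.994905802524662e-05)])
t 4.3 pos [0.6192 0.2206 0.2277] F [-0.19 -0.   -1.  ] gap 0.019665384981040146
shift [ 0.5214 -0.4786 -0.028 ]
turn [0.002  0.0068 0.0559]
```

The well triangulates to (0.5528, -0.0539, 0.0600), which matches the 60 mm given. The marks sit ±13 mm either side of it, with heater yaw about -5°. Next, move above it.

```bash
python3 -c "
from h import *
go([.5528,-.0540,.185],85.3)"
```

```text
t 4.4 pos [0.6179 0.2203 0.224 ] F [ 0.12  0.3  -0.45] gap 0.0194787445507712
shift [ 0.1996 -0.9182  0.1302]
turn [-0.0001 -0.0004  0.0803]
```

Emit:
send_rows(rows=[[0.04,-0.16,0,0,0,0.08,1],[0.08,-0.34,0,0,0,0.08,1],[0.12,-0.52,0,0,0,0.08,1],[0.16,-0.7,0,0,0,0.08,1],[0.19,-0.85,0.05,0,0,0.08,1]])

```text
time: 5.03
position: [0.5555, -0.0353, 0.2085]
ee_rot: [[-0.997, 0.082, -0.001], [0.082, 0.997, 0.0], [0.001, 0.0, -1.0]]
force: [0.2, -0.3, -0.3]
finger_gap: 0.0196
finger_force: 41.0
```

```bash
python3 -c "
from h import *
go([.5528,-.0540,.155],85.3)"
```

```text
t 5.025 pos [ 0.5555 -0.0353  0.2085] F [ 0.19 -0.34 -0.29] gap 0.019637162225087733
shift [ 0.0039 -0.0629  0.1784]
turn [ 0.0001 -0.0008 -0.0004]
```

Emit:
send_rows(rows=[[0.004,-0.06,0.08,0,0,0,1],[0.004,-0.063,0.17,0,0,0,1],[0.004,-0.063,0.178,0,0,0,1],[0.004,-0.063,0.178,0,0,0,1],[0.004,-0.063,0.178,0,0,0,1]])

```text
time: 5.65
position: [0.554, -0.052, 0.1567]
ee_rot: [[-0.997, 0.081, 0.001], [0.081, 0.997, -0.0], [-0.001, -0.0, -1.0]]
force: [0.5, -0.6, -0.5]
finger_gap: 0.0196
finger_force: 40.9
```

```bash
python3 - <<'E'
from h import *
go([.5528,-.0540,.155],85.3)
w=cam('wrist');save(w,'w4.png');s=cam('side');save(s,'s4.png')
for d in(w,s):print('well',proj(d,[.5528,-.054,.06]),'tip',proj(d,[.5528,-.054,.085]))
a,b=[proj(d,[.5528,-.054,.08]).astype(int) for d in(w,s)]
A=np.zeros((500,800,3),np.uint8)
def cr(d,c,r): 
    y0=max(0,min(480-2*r,c[1]-r));x0=max(0,min(640-2*r,c[0]-r));print('origin',x0,y0,'scale',400/(2*r));return cv2.resize(d['frame'][y0:y0+2*r,x0:x0+2*r],(400,400),interpolation=cv2.INTER_CUBIC)
A[:400,:400]=cr(w,a,80);A[:400,400:]=cr(s,b,50)
cv2.imwrite('pics/c4.png',A[:400,:,::-1])
E
```

```text
t 5.65 pos [ 0.554  -0.052   0.1567] F [ 0.52 -0.58 -0.48] gap 0.019616607645883577
shift [ 0.0034 -0.0071  0.0056]
turn [-0.0001  0.0013  0.001 ]
well [318.45237225 241.17320957] tip [318.18602455 252.50665403]
well [347.32933834 230.50143419] tip [348.08977346 219.68748613]
origin 238 170 scale 2.5
origin 297 171 scale 4.0
```

View pics/c4.png

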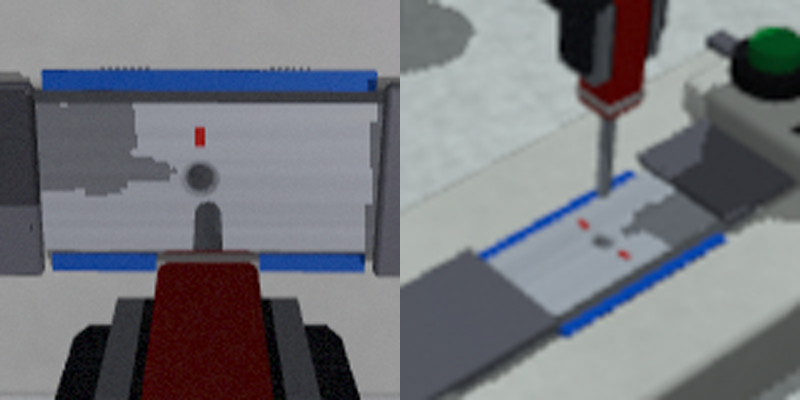

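Wrist crop: the well is at full-frame (318.4,240.8), which agrees with the fix. The stem tip edge is at (321.2,251). Side crop: the tip is at (348.2,219.8) and still off by about 2 mm while the arm settles. I'll triangulate the tip.

```bash
python3 - <<'E'
from h import *
w=load('w4.png');s=load('s4.png')
for v in(251.5,254,256):print(v,tri([(w,321.2,v),(s,348.2,219.5)]))
# side stem axis at two heights: red bottom
go([.5528,-.0540,.155],85.3)
E
```

```text
251.5 (array([ 0.55107527, -0.05190587,  0.08779796]), [np.float64(0.00018073730906330144), np.float64(0.00018073730906332733)])
254 (array([ 0.5523123 , -0.05234088,  0.08724594]), [np.float64(0.0009211641157061191), np.float64(0.0009211641157063339)])
256 (array([ 0.55329548, -0.05268225,  0.08682787]), [np.float64(0.0015177056397859402), np.float64(0.0015177056397858066)])
t 5.75 pos [ 0.5539 -0.052   0.1567] F [ 0.21 -0.79 -1.05] gap 0.019590261845583257
shift [ 0.0031 -0.007   0.0057]
turn [-0.0001  0.0015  0.001 ]
```

Emit:
send_rows(rows=[[0,-0.0067,0,0,0,0,1],[0,-0.0067,0.04,0,0,0,1],[0,-0.0067,0.07,0,0,0,1],[0,-0.0067,0.09,0,0,0,1],[0,-0.0067,0.107,0,0,0,1]])

```text
time: 6.38
position: [0.5534, -0.0542, 0.1233]
ee_rot: [[-0.997, 0.082, -0.0], [0.082, 0.997, 0.0], [0.0, 0.0, -1.0]]
force: [0.5, -0.5, -0.6]
finger_gap: 0.0194
finger_force: 41.0
```

Emit:
send_rows(rows=[[0,0,0,0,0,0,1],[0,0,0,0,0,0,1]])

```text
time: 6.62
position: [0.5536, -0.0543, 0.124]
ee_rot: [[-0.997, 0.082, 0.0], [0.082, 0.997, 0.0], [-0.0, 0.0, -1.0]]
force: [-0.2, -0.5, -0.7]
finger_gap: 0.0197
finger_force: 41.0
```

The tip is 6 mm into the well with no contact force. Continue down.

Emit:
send_rows(rows=[[0,0,0.03,0,0,0,1],[0,0,0.065,0,0,0,1],[0,0,0.1,0,0,0,1],[0,0,0.135,0,0,0,1],[0,0,0.137,0,0,0,1]])

```text
time: 7.25
position: [0.5532, -0.0542, 0.0818]
ee_rot: [[-0.997, 0.082, -0.001], [0.082, 0.997, 0.0], [0.001, 0.0, -1.0]]
force: [-0.1, -0.1, 0.0]
finger_gap: 0.0197
finger_force: 40.9
```

Emit:
send_rows(rows=[[0,0,0.004,0,0,0,1],[0,0,0.008,0,0,0,1],[0,0,0.01,0,0,0,1],[0,0,0.01,0,0,0,1]])

```text
time: 7.75
position: [0.5535, -0.0542, 0.0799]
ee_rot: [[-0.997, 0.082, 0.0], [0.082, 0.997, 0.0], [-0.0, 0.0, -1.0]]
force: [-0.5, 0.2, -0.7]
finger_gap: 0.0194
finger_force: 41.1
```

Emit:
send_rows(rows=[[0,0,0.003,0,0,0,1],[0,0,0.007,0,0,0,1],[0,0,0.01,0,0,0,1],[0,0,0.01,0,0,0,1]])

```text
time: 8.25
position: [0.5537, -0.0542, 0.0798]
ee_rot: [[-0.997, 0.081, 0.002], [0.081, 0.997, -0.0], [-0.002, -0.0, -1.0]]
force: [-9.7, 0.9, 36.1]
finger_gap: 0.0194
finger_force: 46.2
```

It is stopped by 36 N at TCP z = 0.0798, exactly the expected home height. Ease off, open and lift.

Emit:
send_rows(rows=[[0,0,-0.01,0,0,0,1],[0,0,-0.01,0,0,0,0],[0,0,-0.01,0,0,0,-0.3],[0,0,-0.01,0,0,0,-0.3],[0,0,-0.01,0,0,0,-0.3]])

```text
time: 8.88
position: [0.5534, -0.0542, 0.0796]
ee_rot: [[-0.997, 0.082, -0.0], [0.082, 0.997, 0.0], [0.0, 0.0, -1.0]]
force: [-0.1, -0.6, 0.3]
finger_gap: 0.0553
finger_force: 0.0
```

Emit:
send_rows(rows=[[0,0,-0.05,0,0,0,-0.3],[0,0,-0.15,0,0,0,-0.3],[0,0,-0.3,0,0,0,-0.3],[0,0,-0.4,0,0,0,-0.3],[0,0,-0.4,0,0,0,-0.3]])

```text
time: 9.5
position: [0.5542, -0.0544, 0.2029]
ee_rot: [[-0.997, 0.082, 0.005], [0.082, 0.997, -0.001], [-0.005, -0.001, -1.0]]
force: [0.7, -0.3, -1.3]
finger_gap: 0.0553
finger_force: 0.0
```

```bash
python3 - <<'E'
from h import *
go([.5600,-.1805,.135],85.3)
w=cam('wrist');save(w,'w5.png');s=cam('side');save(s,'s5.png')
A=np.zeros((480,800,3),np.uint8);A[:,:440]=cv2.resize(w['frame'],(440,330))[:330].repeat(1,0) if 0 else 0
A[:330,:440]=cv2.resize(w['frame'],(440,330));A[:360,440:]=cv2.resize(s['frame'][140:280,270:410],(360,360),interpolation=cv2.INTER_CUBIC)
cv2.imwrite('pics/c5.png',A[:360,:,::-1]);print(proj(w,[.5607,-.1805,.094]))
for n,d in(('w',w),('s',s)):
    h=cv2.cvtColor(d['frame'],cv2.COLOR_RGB2HSV)
    for nm,m in(('red',((h[...,0]<8)|(h[...,0]>172))&(h[...,1]>140)&(h[...,2]>60)),('grn',(h[...,0]>45)&(h[...,0]<85)&(h[...,1]>120))):
        k,l,st,c=cv2.connectedComponentsWithStats(m.astype(np.uint8))
        for i in range(1,k):
            if st[i,4]>40: print(n,nm,st[i].tolist(),c[i].round(1))
E
```

```text
t 9.5 pos [ 0.5542 -0.0544  0.2029] F [ 0.72 -0.28 -1.29] gap 0.05534449232074308
shift [-0.0523 -0.4174  0.2268]
turn [-0.0007  0.0064  0.0005]
[164.21436679 256.92859291]
w red [307, 226, 28, 32, 413] [320.6 242.9]
w grn [137, 181, 54, 30, 1259] [163.8 195.8]
w grn [144, 239, 40, 36, 986] [163.2 257.3]
s red [342, 203, 15, 28, 356] [348.8 216.7]
s red [15, 307, 57, 31, 1199] [ 42.3 322.3]
s red [71, 306, 11, 23, 142] [ 75.9 317.3]
s red [182, 372, 11, 21, 41] [186.4 380.6]
s red [188, 374, 59, 43, 1425] [216.5 394.3]
s grn [384, 178, 15, 12, 146] [390.7 183.6]
s grn [397, 195, 23, 14, 165] [408.  201.3]
```

View pics/c5.png

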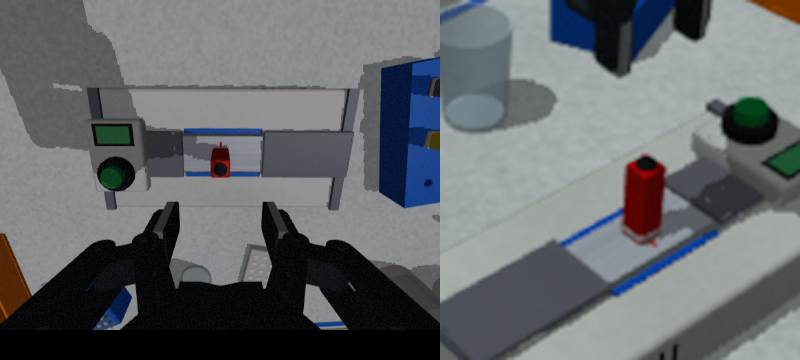

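The probe stands flat on the block: wrist cap (321,247), side cap (352,203). Cross-check its height, then go to the button with the fingers shut.

```bash
python3 - <<'E'
from h import *
w=load('w5.png');s=load('s5.png')
print('cap',tri([(w,321.5,247),(s,351.7,203)])[0].round(4),'btn',tri([(w,163.2,257.3),(s,390.7,183.6)]))
go([.5600,-.1803,.125],85.3)
E
```

```text
cap [ 0.5505 -0.0549  0.1234] btn (array([ 0.56118862, -0.18198433,  0.09298853]), [np.float64(0.0001220272692619303), np.float64(0.00012202726926181102)])
t 9.6 pos [ 0.5532 -0.0542  0.2001] F [ 0.1   0.17 -0.16] gap 0.05545527619000892
shift [-0.0567 -0.4172  0.2505]
turn [0.     0.0006 0.0003]
```

Emit:
send_rows(rows=[[-0.02,-0.12,0,0,0,0,1],[-0.04,-0.28,0,0,0,0,1],[-0.057,-0.417,0.03,0,0,0,1],[-0.057,-0.417,0.15,0,0,0,1],[-0.057,-0.417,0.25,0,0,0,1]])

```text
time: 10.22
position: [0.5595, -0.1807, 0.1226]
ee_rot: [[-0.997, 0.083, -0.002], [0.083, 0.997, 0.001], [0.002, 0.001, -1.0]]
force: [1.1, -0.0, -0.2]
finger_gap: -0.0
finger_force: 0.0
```

Emit:
send_rows(rows=[[0,0,0,0,0,0,1],[0,0,0,0,0,0,1],[0,0,0.05,0,0,0,1],[0,0,0.08,0,0,0,1]])

```text
time: 10.72
position: [0.5602, -0.1802, 0.1003]
ee_rot: [[-0.997, 0.082, 0.0], [0.082, 0.997, 0.0], [-0.0, 0.0, -1.0]]
force: [-0.6, 0.8, 2.4]
finger_gap: 0.0
finger_force: 1.2
```

Emit:
send_rows(rows=[[0,0,0.007,0,0,0,1],[0,0,0.014,0,0,0,1],[0,0,0.02,0,0,0,1],[0,0,0.025,0,0,0,1],[0,0,0.025,0,0,0,1]])

```text
time: 11.35
position: [0.5604, -0.1803, 0.0957]
ee_rot: [[-0.997, 0.082, 0.001], [0.082, 0.997, -0.001], [-0.001, -0.0, -1.0]]
force: [-7.1, 3.1, 27.6]
finger_gap: -0.0
finger_force: 13.5
```

The force is 27.6 N against 5 N for full travel, so the button is fully down. Retreat straight up and check.

Emit:
send_rows(rows=[[0,0,-0.05,0,0,0,1],[0,0,-0.2,0,0,0,1],[0,0,-0.35,0,0,0,1],[0,0,-0.45,0,0,0,1],[0,0,-0.45,0,0,0,1]])

```text
time: 11.98
position: [0.561, -0.1806, 0.2307]
ee_rot: [[-0.997, 0.082, 0.004], [0.082, 0.997, -0.002], [-0.004, -0.001, -1.0]]
force: [-0.1, -0.1, 0.1]
finger_gap: 0.0001
finger_force: 0.0
```

Emit:
send_rows(rows=[[0,0,0,0,0,0,1],[0,0,0,0,0,0,1],[0,0,0,0,0,0,1]])

```text
time: 12.35
position: [0.5601, -0.1803, 0.2275]
ee_rot: [[-0.997, 0.082, -0.001], [0.082, 0.997, 0.001], [0.001, 0.001, -1.0]]
force: [-0.4, 0.1, 0.0]
finger_gap: 0.0003
finger_force: 0.0
```

```bash
python3 - <<'E'
from h import *
s=cam('side');save(s,'s6.png');w=cam('wrist')
A=np.zeros((360,760,3),np.uint8);A[:,:480]=cv2.resize(w['frame'],(480,360));A[:280,480:]=cv2.resize(s['frame'][140:280,270:410],(280,280))
cv2.imwrite('pics/c6.png',A[:,:,::-1])
a=load('s5.png')['frame'].astype(int);d=np.abs(a-s['frame'])[195:240,335:370];print('diff at probe',d.mean(),d.max())
o=arm.observe();print(o['time'],o['position'],o['force'])
E
```

```text
diff at probe 5.9462433862433866 66
12.45 [ 0.56019168 -0.18029322  0.22775231] [ 0.06863563 -0.30997743 -0.72476342]
```

View pics/c6.png

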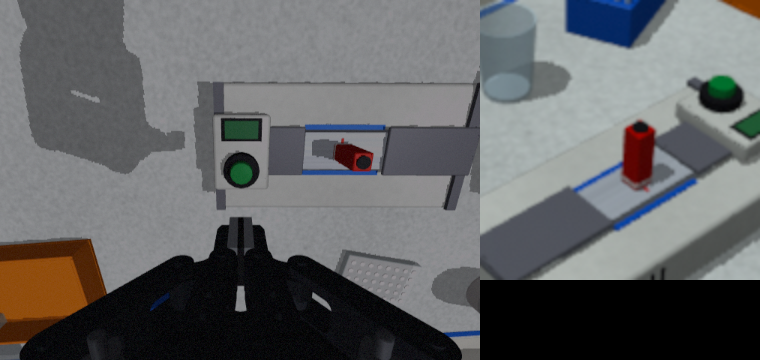

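The probe stands home on the block, the button at wrist (240,173) is back up, and the fingers are clear of everything. Handing in.

```bash
python3 -c "
from cell import arm
print(arm.sign_off())"
```

```text
the job is handed in; nothing more can be done
None
```

I seated the red probe fully in the heater well and released it, pressed the green button fully down (it sprang back up), left the grey and yellow probes untouched, and handed the job in at about 12.5 s; no verdict was returned.

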